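# Draw a desiccant cartridge from its deep port with a pull hook

### The job

Take the pull hook from its stand, catch the spent cartridge's wire bail down in the amplifier's port, draw the cartridge out with the hook and stand it upright in the green tray, then hang the hook back upright in its stand. Handle it gently: feel your way with the hook, never strain it hard against the cartridge or the amplifier (20 N is too much), and keep the gripper itself off the cartridge. Leave the pliers, the bottle and the port's plug where they are.

Things in the scene. Friction and masses are not known exactly. Their poses are not given: they have to be found in the camera images.
- chassis: Amplifier, a fixed aluminium box 260 (its x) x 215 (its y) x 88 mm high on the bench; origin at the centre of its underside. The cartridge's port is in its top.
- port (a point): Centre of the port's mouth, 92 mm above the bench: a round vertical bore, 46 mm diameter, in a dark 60 x 60 mm block edged in yellow; the bore's floor is 8 mm above the bench. Two sprung brass shoes in its wall grip the cartridge by friction: drawing it takes roughly 4 to 13 N, most at the start, over some 30 mm, then it is free.
- cartridge: Spent cartridge, standing on the port's floor: white cylinder, 42 mm diameter, flat orange cap, rigid dark wire bail on it. Loose, about 0.12 kg. Origin: middle of the bail's cross bar, which runs along y (4 mm wire, legs 26 mm apart, centre to centre); z up. The cap lies 12 mm below the origin (10 mm clear under the bar), the underside 57 mm below it. In the port the bar is 27 mm below the mouth.
- hook: Pull hook, upright in its stand; loose, about 0.12 kg. Origin at the centre of its blue handle, z up. Handle 26 (x) x 16 (y) mm, from 26 mm below to 25 mm above the origin; grip it across its y. Below it a black flange, 60 mm diameter, 26 to 30 mm below the origin, then a brass clamp (10 mm diameter, to 42 mm below) and a 4 mm steel shaft on the axis, down to the foot.
- hook_flange (a point): Underside of the hook's flange, on the axis. The shaft is telescopic, clamped firmly at a length that differs each time: its bottom is 69 to 85 mm below this point. There a foot of 4 mm wire runs to the hook's +x and turns up at x = 11 mm into a tip, whose top is 8 mm above the bottom and whose front is at x = 13 mm. The gap between shaft and tip is 7 mm.
- stand: Grey hook stand, a fixed block 80 x 80 x 90 mm high; origin at the centre of its underside. A 46 x 46 mm square hole runs down its middle; the hook hangs with its flange on the block's top and its foot down the hole, the hook's origin then 120 mm above the bench.
- tray: Green open tray, fixed, 130 (its x) x 100 (its y) x 25 mm high, walls 4 mm; origin at the centre of its underside. Its floor is 4 mm above the bench, so a cartridge standing in it has its bail bar 61 mm above the bench.
- pliers: Pliers with orange handles lying on the bench, about 155 mm long, 18 mm high; origin at the pivot, jaws to +x. Leave alone.
- bottle: Small clear bottle with a blue cap, 38 mm diameter, 100 mm high; origin at the centre of its underside. Leave alone.
- plug: The port's black plug, 58 mm diameter, 22 mm high, lying on top of the amplifier; origin at the centre of its underside. Leave alone.

How it is judged:
By the outcome, as a careful person would: the job done as asked, in the order asked, and still so for the second after the job is handed in, with the robot touching nothing.
It also fails if it takes over 72 s, if anything falls off the work surface, if the arm or the gripper's body presses on something with over 40 N, if the wrist force passes 120 N, or if a joint passes its speed limit or range.

### The arm

A 6-joint arm with a two-finger parallel gripper is mounted at the origin on the work surface. World frame = base frame: x ahead of the robot, y to its left, z up, the work surface at z = 0. Lengths are in m, angles in rad, forces in N, time in s.
With the tool pointing down it reaches from about 0.35 to 0.85 m from the base axis. Payload 8.1 kg.
Tool frame: the origin (TCP) lies at the centre of the arm's flange, where the gripper is bolted on; the fingertips stand 186 mm ahead of it and the grasp point (between the pads) lies 167 mm ahead of it; z points along the fingers, y is the line along which they close (so a half turn about z gives the same grasp; the last joint's range is limited). The gripper opens to 93 mm and grips with 3 to 60 N. Pads are 15 mm wide; open, the fingers measure 128 mm over their backs; the gripper's body (75 mm by 188 mm) begins 65 mm behind the grasp point.
Start: joints at [1.098, 0.13, 1.488, -0, 1.523, -0.085], TCP at [0.227, 0.555, 0.405] pointing down, gripper open.
Joint ranges: [-2.96, 2.96], [-0.89, 2.26], [0.02, 2.5], [-1.34, 4.48], [0, 2.73], [-2.66, 2.66]. Speed limits (rad/s): [2.39, 2.39, 2.79, 3.14, 3.14, 3.14].

### API

Orientations are given as a rotation vector (axis times angle).
In Python, from plant import read_state, read_camera, camera_params, robot gives the robot as it stands.
- The arm moves only by the tool carry_out, never from a script. Its argument "targets" is a list of rows, each an object of numbers: "hand": the opening in per cent of the stroke, from 0 (shut) to 100 (fully open); "x", "y", "z": the shift along the tool's x, y, z in m; "ax", "ay", "az": the turn, a rotation vector about the tool's x, y, z in rad. In form: [{"hand": .., "x": .., "y": .., "z": .., "ax": .., "ay": .., "az": ..}, ...]. A call has 1 to 8 rows; each row is the pose to reach, as a shift and turn from the pose commanded when the call began, along the tool's axes at that moment; what a row does not reach only later rows make up. A row lasts 1/8 s, in which the tool goes at most 62.5 mm and 10.7 degrees, less where a joint would pass 70% of its speed; a pose out of reach is approached as far as the arm can. A call with a gripper value outside its range is refused whole. The fingers move at their own pace and stop on an object; "newtons" is the grip in N (left out, the last holds). Time passes only in rows, so rows that repeat a pose let the fingers close. It gives the time, the measured TCP pose, the force, the opening and the grip force at its end, in the units of the state.
- read_state(): the state, without advancing time (a new reading comes with each control period).
- read_camera(name): name is "side" or "top"; returns (picture, depth): 384x512x3 uint8, blue, green, red; 384x512 float32, m along the optical axis (not along the pixel's ray), 0 where there is no reading.
- camera_params(name): a dict with "fx", "fy", "cx", "cy" (pixels), "k1" (the pictures are not rectified: a ray, as slopes to the right and down, at radius r is drawn at 1 + k1 r^2 times it, then the intrinsics apply), "position" and "rotation" of the camera in the world. Camera axes: x right, y up, looking along -z (the intrinsics and any distortion apply to the point x, -y, -z); pixel columns grow to the right and rows downward; lengths in m; the calibration is good to about 2 mm. A picture is of the moment at which its call begins. camera_params takes no time and is no camera call.
- robot.close_job(): hands the job in; it is judged then, once.
The state is a dict: "t": time; "q": joint angles; "dq": joint speeds; "joint_torque": joint torques, N m; "tool_pos": TCP position; "orientation": TCP orientation; "force": force on the tool from outside, world axes, zero at the start; "wrist_torque": the same for the moment, N m; "opening": finger opening in m; "gripper_force": force on a finger pad.
Only numpy, scipy, OpenCV 4.12 (cv2) and the standard library are available. Lean on these libraries where they do the work, as an engineer would, in place of code of your own. Each camera call takes 0.05 s, during which the arm holds its last target. There are 200 camera calls.

## Working session

There is one attempt and no reset: what is moved stays moved. The work goes in short steps, Python scripts to look and compute and a tool call to move; the robot and the scene stay as the last step left them, time stands still between calls to the robot, and variables do not carry over. Pictures are saved under pics/ and viewed, at most 10 in all, crops included, and the job is handed in when it is done.

Besides the shell and the picture viewer there is one more tool, called after "Emit:" as name(argument=value, ...), one argument or row to a line, values as JSON. carry_out: Moves the arm, as the interface text tells. Its arguments: {"type":"object","properties":{"targets":{"type":"array","items":{"type":"object","properties":{"hand":{"type":"number"},"x":{"type":"number"},"y":{"type":"number"},"z":{"type":"number"},"ax":{"type":"number"},"ay":{"type":"number"},"az":{"type":"number"}}}},"newtons":{"type":"number"}},"required":["targets"]}

```bash
mkdir -p pics; ls; python3 - <<'E'
from plant import *
import cv2,numpy as np
print(read_state())
for n in("top","side"):
    im,d=read_camera(n); cv2.imwrite(f"pics/{n}0.png",im); np.savez(f"pics/{n}0.npz",im=im,d=d); print(camera_params(n))
E
```

```text
pics
{'t': 0.0, 'q': array([ 1.09761482e+00,  1.31142822e-01,  1.48927212e+00, -2.80981455e-05,
        1.52299765e+00, -8.53691698e-02]), 'dq': array([ 0.00054404, -0.00253034,  0.0002388 ,  0.00141048, -0.00159346,
        0.00020917]), 'joint_torque': array([ 6.92668364e-04, -5.59839427e+01, -4.91763711e+01,  7.67859514e-02,
        3.50136822e-02, -1.26263099e-04]), 'tool_pos': array([0.22676068, 0.5552515 , 0.40370203]), 'orientation': array([-6.05270103e-01, -3.08224957e+00,  2.75973597e-03]), 'force': array([ 0.17966438, -0.08723522, -0.15706538]), 'wrist_torque': array([-0.00096689,  0.02292376, -0.0203203 ]), 'gripper_force': 0.0, 'opening': 0.0931762853803742}
{'fx': 355.00682441411436, 'fy': 355.00682441411436, 'cx': 254.2672596744288, 'cy': 194.36507224163333, 'k1': -0.024157218833834006, 'position': array([ 0.51140052, -0.05775516,  0.87360156]), 'rotation': array([ 0.07667845, -0.09806117, -1.55824532])}
{'fx': 368.4520546163311, 'fy': 368.4520546163311, 'cx': 258.18498584484195, 'cy': 196.94580309817218, 'k1': -0.11981558720176674, 'position': array([0.31106952, 0.56179687, 0.7037396 ]), 'rotation': array([ 0.26677065, -1.15088127, -2.49539429])}
```

View pics/top0.png

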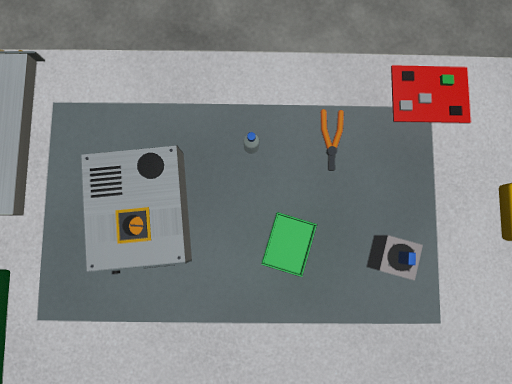

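View pics/side0.png

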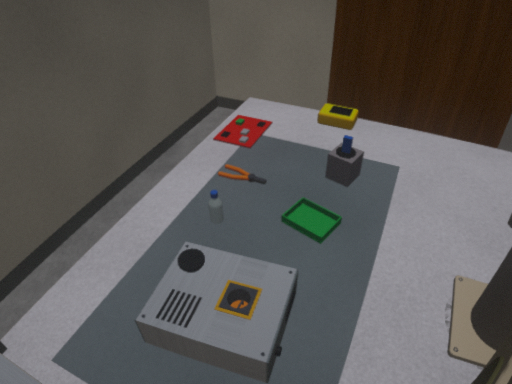

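Top view: amplifier left with the port near (134,225), plug (150,165), tray (289,244), stand with hook (402,258, blue handle 410,258), bottle (251,140), pliers (332,150). The side view agrees: the port is near (238,299) and the hook near (346,155).

```bash
cat > h.py <<'E'
import numpy as np,cv2
from scipy.spatial.transform import Rotation as R
from plant import *
def cam(n):
    p=camera_params(n); K=np.array([[p['fx'],0,p['cx']],[0,p['fy'],p['cy']],[0,0,1]])
    return p,K,np.array([p['k1'],0,0,0.]),R.from_rotvec(p['rotation']).as_matrix()
def ray(n,uv):
    p,K,D,M=cam(n)
    s=cv2.undistortPoints(np.array(uv,float).reshape(-1,1,2),K,D)[:,0]
    return p['position'],np.c_[s[:,0],-s[:,1],-np.ones(len(s))]@M.T
def onz(n,uv,z):
    o,d=ray(n,uv); return o+d*((z-o[2])/d[:,2])[:,None]
def proj(n,P):
    p,K,D,M=cam(n); c=(np.atleast_2d(P)-p['position'])@M
    s=c[:,:2]/-c[:,2:]*[1,-1]; r2=(s**2).sum(1)[:,None]
    return s*(1+p['k1']*r2)*[p['fx'],p['fy']]+[p['cx'],p['cy']]
def blob(m,box):
    x0,y0,x1,y1=box; k=np.zeros(m.shape,np.uint8); k[y0:y1,x0:x1]=m[y0:y1,x0:x1]
    c=max(cv2.findContours(k,cv2.RETR_EXTERNAL,cv2.CHAIN_APPROX_NONE)[0],key=cv2.contourArea); return c[:,0].astype(float)
def rect(P):
    (c,s,a)=cv2.minAreaRect((P[:,:2]*1000).astype(np.float32)); return np.round(c,1),np.round(s,1),round(a,1)
E
python3 - <<'E'
from h import *
T=np.load("pics/top0.npz");S=np.load("pics/side0.npz")
def hsv(a): return cv2.cvtColor(a['im'],cv2.COLOR_BGR2HSV)
H=hsv(T);G=hsv(S)
Y=lambda h:cv2.inRange(h,(20,120,120),(32,255,255))
Gr=lambda h:cv2.inRange(h,(45,120,60),(75,255,255))
B=lambda h:cv2.inRange(h,(100,130,60),(125,255,255))
Bk=lambda h:cv2.inRange(h,(0,0,0),(180,255,60))
print("port",rect(onz("top",blob(Y(H),(105,195,165,255)),.092)),rect(onz("side",blob(Y(G),(205,270,275,325)),.092)))
print("tray",rect(onz("top",blob(Gr(H),(250,200,330,290)),.025)),rect(onz("side",blob(Gr(G),(270,190,350,250)),.025)))
print("handle",rect(onz("top",blob(B(H),(380,235,430,280)),.145)))
b=blob(B(G),(325,125,370,165)); print("handle side px",b.min(0),b.max(0))
d=T['d'].copy()
# point heights round the stand
v,u=np.mgrid[225:290,360:430]; o,dr=ray("top",np.c_[u.ravel(),v.ravel()])
P=o+dr*d[v.ravel(),u.ravel()][:,None]
for lo,hi in((.084,.0915),(.092,.099),(.135,.155)):
    k=(P[:,2]>lo)&(P[:,2]<hi); print(lo,k.sum(),rect(P[k]),np.median(P[k,2]))
for n,a,bx,c in(("top",T,(384,230,434,285),None),):pass
A=cv2.resize(T['im'][200:250,110:160],(400,400),interpolation=cv2.INTER_CUBIC)
C=cv2.resize(S['im'][275:325,210:260],(400,400),interpolation=cv2.INTER_CUBIC)
A2=cv2.resize(T['im'][228:288,362:432],(400,343),interpolation=cv2.INTER_CUBIC);A2=cv2.copyMakeBorder(A2,0,0,0,0,0)
cv2.imwrite("pics/c1.png",np.hstack([A,C]));cv2.imwrite("pics/c2.png",A2)
E
```

```text
port (array([528.8, 197.4]), array([73.3, 73.1]), 6.1) (array([525.8, 203.1]), array([72.7, 73.5]), 6.1)
tray (array([ 489.4, -152.2]), array([100.5, 129.7]), 73.5) (array([ 486.5, -147.3]), array([103. , 130.2]), 73.6)
handle (array([ 465.5, -390.7]), array([14.6, 24.7]), 88.0)
handle side px [343. 136.] [351. 152.]
0.084 577 (array([ 463.1, -391.6]), array([82.5, 79.7]), 75.3) 0.09011489628463332
0.092 493 (array([ 463.7, -391.1]), array([80.7, 78.6]), 78.0) 0.09419873642158949
0.135 117 (array([ 465.1, -390.2]), array([16.5, 23.8]), 87.3) 0.14514537867452781
```

View pics/c1.png

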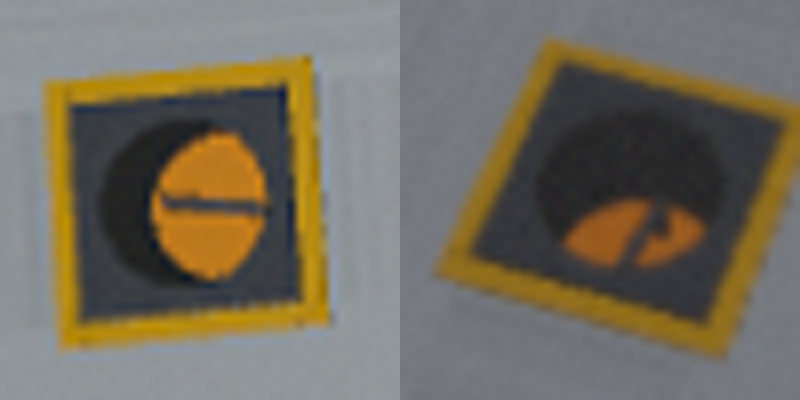

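View pics/c2.png

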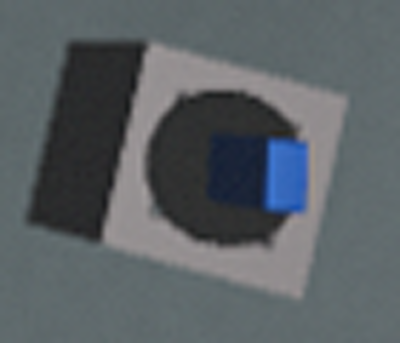

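Crops show the bail's bar roughly along the image columns, from about (130.6,225) to (143.1,226.3) in the full top picture. The hook's handle has its long side along world x, with the stand turned about 14°.

```bash
cat >> h.py <<'E'
def plan(g,yaw,off=.167):
    "rows' shift and turn to bring the grasp point to g, tool down, tool y at yaw (deg)"
    s=read_state(); M=R.from_rotvec(s['orientation']); a=np.radians(yaw)
    y=[np.cos(a),np.sin(a),0]; z=[0,0,-1.]; x=np.cross(y,z)
    Mg=R.from_matrix(np.c_[x,y,z]); p=np.array(g)-off*np.array(z)
    print("t",round(s['t'],2),"shift mm",(M.inv().apply(p-s['tool_pos'])*1000).round(1),"turn",(M.inv()*Mg).as_rotvec().round(3))
def st():
    s=read_state(); M=R.from_rotvec(s['orientation']).as_matrix()
    print("t",round(s['t'],2),"grasp",((s['tool_pos']+.167*M[:,2])*1000).round(1),"yaw",np.degrees(np.arctan2(M[1,1],M[0,1])).round(2),"z",M[:,2].round(4),"F",s['force'].round(2),"T",s['wrist_torque'].round(3),"open",round(s['opening']*1000,1),"q6",s['q'].round(2)[[0,5]])
def tri(u1,u2):
    o1,d1=ray("top",[u1]);o2,d2=ray("side",[u2]);d1=d1[0]/np.linalg.norm(d1);d2=d2[0]/np.linalg.norm(d2)
    t=np.linalg.lstsq(np.c_[d1,-d2],o2-o1,rcond=None)[0];a,b=o1+d1*t[0],o2+d2*t[1]
    return ((a+b)*500).round(1),round(np.linalg.norm(a-b)*1000,1)
E
python3 - <<'E'
from h import *
T=np.load("pics/top0.npz")
b=onz("top",[[130.6,225],[143.1,226.3]],.065)*1000; print("bar",b.round(1),"ang",np.degrees(np.arctan2(*(b[0]-b[1])[[1,0]])),"mid",b.mean(0))
# handle yaw from its lit top face
H=cv2.cvtColor(T['im'],cv2.COLOR_BGR2HSV); m=cv2.inRange(H,(100,130,60),(125,255,255))
P=onz("top",blob(m,(380,235,430,280)),.145); print(rect(P)); print(cv2.boxPoints(cv2.minAreaRect((P[:,:2]*1000).astype(np.float32))).round(1))
print("handle side z145",onz("side",[[347,137]],.145)*1000)
st(); plan([.465,-.389,.2],-90); plan([.465,-.389,.123],-90)
E
```

```text
bar [[528.8 211.2  65. ]
 [526.2 182.7  65. ]] ang 84.77782382225452 mid [527.53817875 196.9786526   65.        ]
(array([ 465.5, -390.7]), array([14.6, 24.7]), 88.0)
[[ 452.9 -397.6]
 [ 477.6 -398.5]
 [ 478.1 -383.9]
 [ 453.4 -383. ]]
handle side z145 [[ 464.33873549 -384.47088102  145.        ]]
t 0.1 grasp [226.6 555.  236.8] yaw 67.78 z [-8.0e-04 -1.5e-03 -1.0e+00] F [-0.3   0.28  0.16] T [-0.005  0.039 -0.013] open 92.8 q6 [ 1.1  -0.09]
t 0.1 shift mm [-577.6 -784.    38.1] turn [-1.000e-03  2.000e-03  2.754e+00]
t 0.1 shift mm [-577.6 -783.9  115.1] turn [-1.000e-03  2.000e-03  2.754e+00]
```

Emit:
carry_out(
  targets=[
    {"hand": 100, "x": -0.425, "y": -0.318, "z": 0.0, "az": 1.4},
    {"hand": 100, "x": -0.425, "y": -0.318, "z": 0.0, "az": 1.4},
    {"hand": 100, "x": -0.425, "y": -0.318, "z": 0.0, "az": 1.4},
    {"hand": 100, "x": -0.425, "y": -0.318, "z": 0.0, "az": 1.4},
    {"hand": 100, "x": -0.425, "y": -0.318, "z": 0.0, "az": 1.4},
    {"hand": 100, "x": -0.425, "y": -0.318, "z": 0.0, "az": 1.4},
    {"hand": 100, "x": -0.425, "y": -0.318, "z": 0.0, "az": 1.4},
    {"hand": 100, "x": -0.425, "y": -0.318, "z": 0.0, "az": 1.4},
  ],
)

```text
schema error: expected keys hand, x, y, z, ax, ay, az
```

```bash
python3 -c "
from h import *
st(); plan([.465,-.388,.2],-92)"
```

```text
t 0.1 grasp [226.6 555.  236.8] yaw 67.78 z [-8.0e-04 -1.5e-03 -1.0e+00] F [-0.3   0.28  0.16] T [-0.005  0.039 -0.013] open 92.8 q6 [ 1.1  -0.09]
t 0.1 shift mm [-577.2 -783.1   38.1] turn [-1.000e-03  2.000e-03  2.789e+00]
```

Emit:
carry_out(
  targets=[
    {"hand": 100, "x": -0.425, "y": -0.318, "z": 0, "ax": 0, "ay": 0, "az": 1.4},
    {"hand": 100, "x": -0.425, "y": -0.318, "z": 0, "ax": 0, "ay": 0, "az": 1.4},
    {"hand": 100, "x": -0.425, "y": -0.318, "z": 0, "ax": 0, "ay": 0, "az": 1.4},
    {"hand": 100, "x": -0.425, "y": -0.318, "z": 0, "ax": 0, "ay": 0, "az": 1.4},
    {"hand": 100, "x": -0.425, "y": -0.318, "z": 0, "ax": 0, "ay": 0, "az": 1.4},
    {"hand": 100, "x": -0.425, "y": -0.318, "z": 0, "ax": 0, "ay": 0, "az": 1.4},
    {"hand": 100, "x": -0.425, "y": -0.318, "z": 0, "ax": 0, "ay": 0, "az": 1.4},
    {"hand": 100, "x": -0.425, "y": -0.318, "z": 0, "ax": 0, "ay": 0, "az": 1.4},
  ],
)

```text
t: 1.1
tool_pos: [0.4848, 0.1248, 0.4046]
orientation: [-2.453, -1.962, -0.0]
force: [0.1, -0.3, 0.5]
opening: 0.0927
gripper_force: 0.0
```

```bash
python3 -c "
from h import *
st(); plan([.465,-.388,.2],-92)"
```

```text
t 1.1 grasp [484.7 124.8 237.6] yaw -12.69 z [-1.e-04  1.e-04 -1.e+00] F [ 0.06 -0.34  0.51] T [-0.036  0.035 -0.033] open 92.7 q6 [0.15 0.37]
t 1.1 shift mm [-504.6   93.4   37.5] turn [-0.    -0.     1.384]
```

Emit:
carry_out(
  targets=[
    {"hand": 100, "x": -0.504, "y": 0.093, "z": 0.02, "ax": 0, "ay": 0, "az": 1.384},
    {"hand": 100, "x": -0.504, "y": 0.093, "z": 0.02, "ax": 0, "ay": 0, "az": 1.384},
    {"hand": 100, "x": -0.504, "y": 0.093, "z": 0.02, "ax": 0, "ay": 0, "az": 1.384},
    {"hand": 100, "x": -0.504, "y": 0.093, "z": 0.02, "ax": 0, "ay": 0, "az": 1.384},
    {"hand": 100, "x": -0.504, "y": 0.093, "z": 0.02, "ax": 0, "ay": 0, "az": 1.384},
    {"hand": 100, "x": -0.504, "y": 0.093, "z": 0.02, "ax": 0, "ay": 0, "az": 1.384},
    {"hand": 100, "x": -0.504, "y": 0.093, "z": 0.02, "ax": 0, "ay": 0, "az": 1.384},
    {"hand": 100, "x": -0.504, "y": 0.093, "z": 0.02, "ax": 0, "ay": 0, "az": 1.384},
  ],
)

```text
t: 2.1
tool_pos: [0.4664, -0.3746, 0.3847]
orientation: [-3.141, 0.054, 0.0]
force: [0.6, -0.4, 0.0]
opening: 0.0933
gripper_force: 0.0
```

```bash
python3 -c "
from h import *
st(); plan([.465,-.388,.122],-92)"
```

```text
t 2.1 grasp [ 466.4 -374.5  217.7] yaw -91.98 z [-2.e-04  4.e-04 -1.e+00] F [ 0.64 -0.36  0.03] T [ 0.048  0.173 -0.008] open 93.3 q6 [-0.76  0.84]
t 2.1 shift mm [-0.9 13.5 95.7] turn [-0.  0.  0.]
```

Emit:
carry_out(
  targets=[
    {"hand": 100, "x": 0, "y": 0, "z": 0.02, "ax": 0, "ay": 0, "az": 0},
    {"hand": 100, "x": 0, "y": 0, "z": 0.02, "ax": 0, "ay": 0, "az": 0},
  ],
)

```text
t: 2.35
tool_pos: [0.4662, -0.372, 0.3622]
orientation: [-3.137, 0.048, 0.006]
force: [-0.3, -0.4, -0.2]
opening: 0.0932
gripper_force: 0.0
```

```bash
python3 -c "
from h import *
st(); plan([.465,-.388,.122],-92)"
```

```text
t 2.35 grasp [ 465.6 -371.3  195.2] yaw -91.75 z [-0.0038  0.0041 -1.    ] F [-0.27 -0.36 -0.21] T [-0.004  0.185 -0.009] open 93.2 q6 [-0.76  0.84]
t 2.35 shift mm [-0.4 16.3 73.1] turn [-0.004  0.004  0.004]
```

Emit:
carry_out(
  targets=[
    {"hand": 100, "x": 0, "y": 0.016, "z": 0, "ax": 0, "ay": 0, "az": 0},
    {"hand": 100, "x": 0, "y": 0.016, "z": 0.03, "ax": 0, "ay": 0, "az": 0},
    {"hand": 100, "x": 0, "y": 0.016, "z": 0.065, "ax": 0, "ay": 0, "az": 0},
    {"hand": 100, "x": 0, "y": 0.016, "z": 0.073, "ax": 0, "ay": 0, "az": 0},
    {"hand": 100, "x": 0, "y": 0.016, "z": 0.073, "ax": 0, "ay": 0, "az": 0},
  ],
)

```text
t: 2.98
tool_pos: [0.4668, -0.3884, 0.293]
orientation: [3.141, -0.046, 0.0]
force: [0.3, -0.6, 0.2]
opening: 0.0928
gripper_force: 0.0
```

```bash
python3 -c "
from h import *
st(); plan([.465,-.388,.122],-92)"
```

```text
t 2.98 grasp [ 466.8 -388.4  126. ] yaw -91.68 z [ 1.e-04 -2.e-04 -1.e+00] F [ 0.3  -0.6   0.24] T [ 0.022  0.159 -0.016] open 92.8 q6 [-0.78  0.82]
t 2.98 shift mm [-1.8 -0.3  4. ] turn [ 0.    -0.     0.006]
```

Emit:
carry_out(
  targets=[
    {"hand": 0, "x": -0.002, "y": 0, "z": 0.002, "ax": 0, "ay": 0, "az": 0.006},
    {"hand": 0, "x": -0.002, "y": 0, "z": 0.002, "ax": 0, "ay": 0, "az": 0.006},
    {"hand": 0, "x": -0.002, "y": 0, "z": 0.002, "ax": 0, "ay": 0, "az": 0.006},
    {"hand": 0, "x": -0.002, "y": 0, "z": 0.002, "ax": 0, "ay": 0, "az": 0.006},
    {"hand": 0, "x": -0.002, "y": 0, "z": 0.002, "ax": 0, "ay": 0, "az": 0.006},
    {"hand": 0, "x": -0.002, "y": 0, "z": 0.002, "ax": 0, "ay": 0, "az": 0.006},
    {"hand": 0, "x": -0.002, "y": 0, "z": 0.002, "ax": 0, "ay": 0, "az": 0.006},
    {"hand": 0, "x": -0.002, "y": 0, "z": 0.002, "ax": 0, "ay": 0, "az": 0.006},
  ],
  newtons=45,
)

```text
t: 3.98
tool_pos: [0.4645, -0.3885, 0.2902]
orientation: [3.141, -0.057, -0.0]
force: [-0.2, -0.4, -0.9]
opening: 0.0174
gripper_force: 0.3
```

```bash
python3 -c "
from h import *
st(); print(read_state()['gripper_force'])"
```

```text
t 3.98 grasp [ 464.5 -388.5  123.2] yaw -92.08 z [-0. -0. -1.] F [-0.21 -0.45 -0.92] T [-0.093  0.103  0.001] open 17.4 q6 [-0.78  0.83]
0.3406915348023176
```

Just arriving; finish closing, then lift straight to clear the foot and look.

Emit:
carry_out(
  targets=[
    {"hand": 0, "x": 0, "y": 0, "z": 0, "ax": 0, "ay": 0, "az": 0},
    {"hand": 0, "x": 0, "y": 0, "z": 0, "ax": 0, "ay": 0, "az": 0},
    {"hand": 0, "x": 0, "y": 0, "z": 0, "ax": 0, "ay": 0, "az": 0},
    {"hand": 0, "x": 0, "y": 0, "z": -0.03, "ax": 0, "ay": 0, "az": 0},
    {"hand": 0, "x": 0, "y": 0, "z": -0.06, "ax": 0, "ay": 0, "az": 0},
    {"hand": 0, "x": 0, "y": 0, "z": -0.1, "ax": 0, "ay": 0, "az": 0},
    {"hand": 0, "x": 0, "y": 0, "z": -0.13, "ax": 0, "ay": 0, "az": 0},
    {"hand": 0, "x": 0, "y": 0, "z": -0.13, "ax": 0, "ay": 0, "az": 0},
  ],
)

```text
t: 4.97
tool_pos: [0.465, -0.3889, 0.4233]
orientation: [3.137, -0.057, 0.006]
force: [0.7, 0.3, -1.7]
opening: 0.0158
gripper_force: 44.9
```

```bash
python3 - <<'E'
from h import *
st(); s=read_state(); print(s['gripper_force'])
im,d=read_camera("side"); np.savez("pics/s1.npz",im=im,d=d)
g=np.array([.4645,-.3885,s['tool_pos'][2]-.167])
print(proj("side",[g,g-[0,0,.03],g-[0,0,.11]]).round(1))
c=proj("side",[g-[0,0,.05]])[0].astype(int); x0,y0=c-[40,30]
cv2.imwrite("pics/s1.png",cv2.resize(im[y0:y0+75,x0:x0+80],(800,600)[:2] if 0 else (640,600),interpolation=cv2.INTER_CUBIC)); print(x0,y0)
E
```

```text
t 4.97 grasp [ 465.6 -389.5  256.3] yaw -92.07 z [ 0.0039 -0.0038 -1.    ] F [ 0.73  0.32 -1.72] T [ 0.016  0.176 -0.005] open 15.8 q6 [-0.78  0.83]
44.89599108695984
[[352.6 101.5]
 [351.1 111.3]
 [347.3 136. ]]
310 87
```

View pics/s1.png

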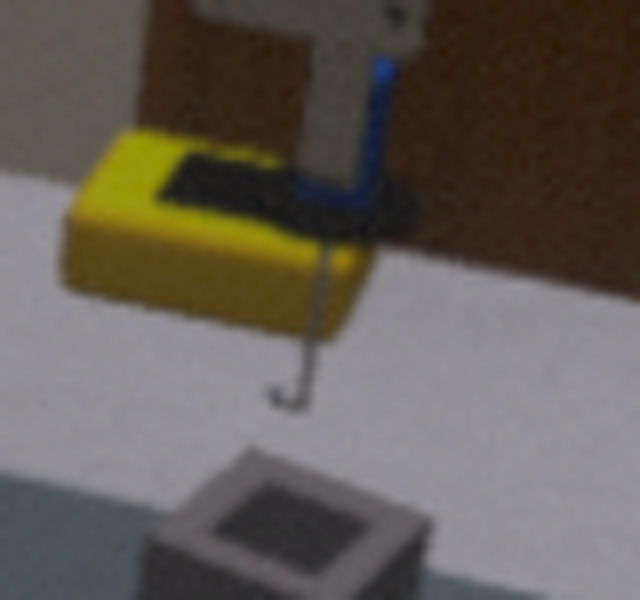

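The foot (crop 270–308, 408) points to image left, which is world +x, so the hook's +x is the tool's x. The shaft bottom is at about pixel (348,138). I'll move above the port now.

```bash
python3 -c "
from h import *
plan([.508,.2005,.25],-95.2)"
```

```text
t 5.03 shift mm [  22.  -590.3    3. ] turn [ 0.001 -0.001  0.055]
```

Emit:
carry_out(
  targets=[
    {"hand": 0, "x": 0.022, "y": -0.59, "z": 0.003, "ax": 0, "ay": 0, "az": 0.055},
    {"hand": 0, "x": 0.022, "y": -0.59, "z": 0.003, "ax": 0, "ay": 0, "az": 0.055},
    {"hand": 0, "x": 0.022, "y": -0.59, "z": 0.003, "ax": 0, "ay": 0, "az": 0.055},
    {"hand": 0, "x": 0.022, "y": -0.59, "z": 0.003, "ax": 0, "ay": 0, "az": 0.055},
    {"hand": 0, "x": 0.022, "y": -0.59, "z": 0.003, "ax": 0, "ay": 0, "az": 0.055},
    {"hand": 0, "x": 0.022, "y": -0.59, "z": 0.003, "ax": 0, "ay": 0, "az": 0.055},
    {"hand": 0, "x": 0.022, "y": -0.59, "z": 0.003, "ax": 0, "ay": 0, "az": 0.055},
    {"hand": 0, "x": 0.022, "y": -0.59, "z": 0.003, "ax": 0, "ay": 0, "az": 0.055},
  ],
)

```text
t: 6.02
tool_pos: [0.5004, 0.1121, 0.415]
orientation: [3.138, -0.143, -0.005]
force: [1.4, 0.2, -1.0]
opening: 0.016
gripper_force: 44.9
```

Emit:
carry_out(
  targets=[
    {"hand": 0, "x": 0, "y": -0.05, "z": 0, "ax": 0, "ay": 0, "az": 0},
    {"hand": 0, "x": 0, "y": -0.05, "z": 0, "ax": 0, "ay": 0, "az": 0},
    {"hand": 0, "x": 0, "y": -0.05, "z": 0, "ax": 0, "ay": 0, "az": 0},
  ],
)

```text
t: 6.4
tool_pos: [0.5053, 0.1598, 0.4155]
orientation: [3.137, -0.142, -0.005]
force: [-0.2, 0.2, -1.1]
opening: 0.0155
gripper_force: 44.9
```

```bash
python3 -c "
from h import *
st();plan([.508,.2005,.235],-95.2)"
```

```text
t 6.4 grasp [504.8 159.6 248.5] yaw -95.18 z [-0.0033 -0.0012 -1.    ] F [-0.18  0.22 -1.14] T [-0.007  0.18   0.008] open 15.5 q6 [0.21 1.87]
t 6.4 shift mm [ -1.  -40.8  13.5] turn [0.001 0.003 0.   ]
```

Emit:
carry_out(
  targets=[
    {"hand": 0, "x": -0.001, "y": -0.041, "z": 0.013, "ax": 0.001, "ay": 0.003, "az": 0},
    {"hand": 0, "x": -0.001, "y": -0.041, "z": 0.013, "ax": 0.001, "ay": 0.003, "az": 0},
    {"hand": 0, "x": -0.001, "y": -0.041, "z": 0.013, "ax": 0.001, "ay": 0.003, "az": 0},
    {"hand": 0, "x": -0.001, "y": -0.041, "z": 0.013, "ax": 0.001, "ay": 0.003, "az": 0},
  ],
)

```text
t: 6.9
tool_pos: [0.5087, 0.1996, 0.4049]
orientation: [-3.138, 0.146, -0.005]
force: [-0.5, 0.5, -0.6]
opening: 0.0157
gripper_force: 44.9
```

```bash
python3 - <<'E'
from h import *
st(); s=read_state(); im,d=read_camera("side"); np.savez("pics/s2.npz",im=im,d=d)
M=R.from_rotvec(s['orientation']).as_matrix(); g=s['tool_pos']+.167*M[:,2]
print("shaft proj",proj("side",[g+M[:,2]*k for k in(.033,.045,.1,.11,.12)]).round(1).tolist())
b=np.array([.5255,.199,.065]);n=np.array([.0905,.9959,0])*.013
print("bar proj",proj("side",[b-n,b,b+n]).round(1).tolist(), "port",proj("side",[[.527,.2,.092]]).round(1))
x0,y0=195,235; cv2.imwrite("pics/s2.png",cv2.resize(im[y0:y0+90,x0:x0+100],(660,594),interpolation=cv2.INTER_CUBIC))
E
```

```text
t 6.9 grasp [509.3 199.7 237.9] yaw -95.32 z [ 3.4e-03  5.0e-04 -1.0e+00] F [-0.48  0.52 -0.61] T [ 0.011  0.139 -0.023] open 15.7 q6 [0.28 1.94]
shaft proj [[244.3, 262.8], [244.6, 267.2], [245.6, 285.9], [245.8, 289.0], [246.0, 292.1]]
bar proj [[243.4, 299.8], [240.0, 304.5], [236.6, 309.4]] port [[238.4 297. ]]
```

View pics/s2.png

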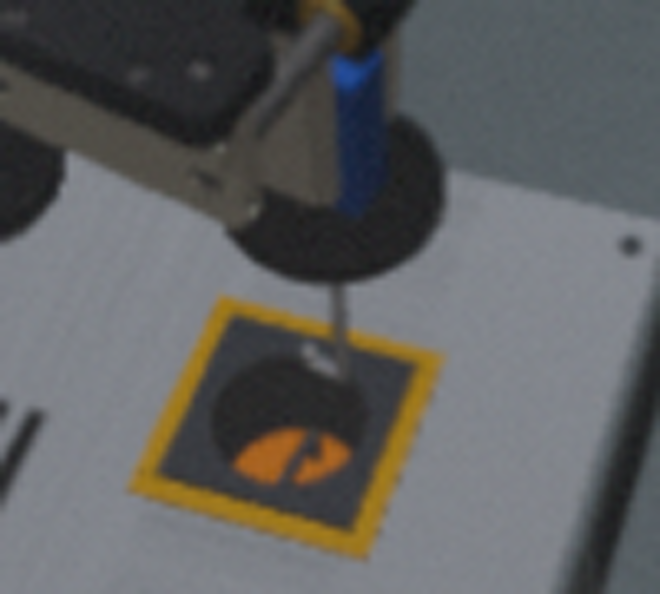

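Side crop: the shaft runs down to about (247.6,292.5), so its length is about 80 mm. The tip points to +x and the bar on the orange cap is near (241,304). The offset agrees with plan, so I'll descend.

Emit:
carry_out(
  targets=[
    {"hand": 0, "x": 0, "y": 0, "z": 0.02, "ax": 0, "ay": -0.003, "az": 0},
    {"hand": 0, "x": 0, "y": 0, "z": 0.035, "ax": 0, "ay": -0.003, "az": 0},
    {"hand": 0, "x": 0, "y": 0, "z": 0.045, "ax": 0, "ay": -0.003, "az": 0},
    {"hand": 0, "x": 0, "y": 0, "z": 0.045, "ax": 0, "ay": -0.003, "az": 0},
    {"hand": 0, "x": 0, "y": 0, "z": 0.045, "ax": 0, "ay": -0.003, "az": 0},
  ],
)

```text
t: 7.58
tool_pos: [0.5087, 0.201, 0.36]
orientation: [-3.137, 0.143, -0.001]
force: [0.2, 0.0, -0.4]
opening: 0.0161
gripper_force: 44.9
```

```bash
python3 -c "
from h import *
st();plan([.5085,.2,.18],-95.2)"
```

```text
t 7.58 grasp [508.8 201.2 193. ] yaw -95.22 z [ 4.0e-04  1.1e-03 -1.0e+00] F [ 0.21  0.04 -0.4 ] T [0.038 0.179 0.   ] open 16.1 q6 [0.28 1.94]
t 7.58 shift mm [-0.1  1.  13. ] turn [-0.001 -0.    -0.   ]
```

Emit:
carry_out(
  targets=[
    {"hand": 0, "x": 0, "y": 0.001, "z": 0.004, "ax": 0, "ay": 0, "az": 0},
    {"hand": 0, "x": 0, "y": 0.001, "z": 0.008, "ax": 0, "ay": 0, "az": 0},
    {"hand": 0, "x": 0, "y": 0.001, "z": 0.011, "ax": 0, "ay": 0, "az": 0},
    {"hand": 0, "x": 0, "y": 0.001, "z": 0.011, "ax": 0, "ay": 0, "az": 0},
  ],
)

```text
t: 8.07
tool_pos: [0.5084, 0.1999, 0.3483]
orientation: [-3.138, 0.143, 0.001]
force: [0.1, 0.2, -1.2]
opening: 0.0159
gripper_force: 44.9
```

```bash
python3 -c "
from h import *
st()"
```

```text
t 8.07 grasp [508.3 200.  181.3] yaw -95.22 z [-6.e-04  8.e-04 -1.e+00] F [ 0.06  0.18 -1.23] T [-0.021  0.157  0.002] open 15.9 q6 [0.28 1.94]
```

Emit:
carry_out(
  targets=[
    {"hand": 0, "x": 0, "y": 0, "z": 0.002, "ax": 0, "ay": 0, "az": 0},
    {"hand": 0, "x": 0, "y": 0, "z": 0.004, "ax": 0, "ay": 0, "az": 0},
    {"hand": 0, "x": 0, "y": 0, "z": 0.004, "ax": 0, "ay": 0, "az": 0},
  ],
)

```text
t: 8.45
tool_pos: [0.5085, 0.1999, 0.3445]
orientation: [-3.137, 0.143, 0.0]
force: [-0.1, 0.4, -0.8]
opening: 0.0157
gripper_force: 44.9
```

```bash
python3 -c "
from h import *
st()"
```

```text
t 8.45 grasp [508.4 200.1 177.5] yaw -95.22 z [-2.e-04  9.e-04 -1.e+00] F [-0.1   0.38 -0.76] T [ 0.005  0.163 -0.009] open 15.7 q6 [0.28 1.94]
```

Emit:
carry_out(
  targets=[
    {"hand": 0, "x": 0, "y": 0, "z": 0.0015, "ax": 0, "ay": 0, "az": 0},
    {"hand": 0, "x": 0, "y": 0, "z": 0.003, "ax": 0, "ay": 0, "az": 0},
    {"hand": 0, "x": 0, "y": 0, "z": 0.003, "ax": 0, "ay": 0, "az": 0},
  ],
)

```text
t: 8.82
tool_pos: [0.5085, 0.1999, 0.3415]
orientation: [-3.137, 0.143, 0.0]
force: [-0.0, -0.3, -1.4]
opening: 0.016
gripper_force: 44.9
```

Emit:
carry_out(
  targets=[
    {"hand": 0, "x": 0, "y": 0, "z": 0.001, "ax": 0, "ay": 0, "az": 0},
    {"hand": 0, "x": 0, "y": 0, "z": 0.002, "ax": 0, "ay": 0, "az": 0},
    {"hand": 0, "x": 0, "y": 0, "z": 0.002, "ax": 0, "ay": 0, "az": 0},
  ],
)

```text
t: 9.2
tool_pos: [0.5085, 0.1999, 0.3396]
orientation: [-3.137, 0.143, 0.0]
force: [-0.3, -0.1, -1.5]
opening: 0.0156
gripper_force: 44.9
```

Grasp z is now 172.6. I'll keep feeling downward in small steps.

Emit:
carry_out(
  targets=[
    {"hand": 0, "x": 0, "y": 0, "z": 0.001, "ax": 0, "ay": 0, "az": 0},
    {"hand": 0, "x": 0, "y": 0, "z": 0.002, "ax": 0, "ay": 0, "az": 0},
    {"hand": 0, "x": 0, "y": 0, "z": 0.002, "ax": 0, "ay": 0, "az": 0},
  ],
)

```text
t: 9.57
tool_pos: [0.5085, 0.1999, 0.3376]
orientation: [-3.137, 0.143, 0.0]
force: [-0.7, 0.2, -0.5]
opening: 0.0158
gripper_force: 44.9
```

Emit:
carry_out(
  targets=[
    {"hand": 0, "x": 0, "y": 0, "z": 0.0015, "ax": 0, "ay": 0, "az": 0},
    {"hand": 0, "x": 0, "y": 0, "z": 0.0015, "ax": 0, "ay": 0, "az": 0},
  ],
)

```text
t: 9.82
tool_pos: [0.5086, 0.1999, 0.3364]
orientation: [-3.137, 0.143, -0.0]
force: [0.0, -0.5, 0.2]
opening: 0.016
gripper_force: 44.9
```

Emit:
carry_out(
  targets=[
    {"hand": 0, "x": 0, "y": 0, "z": 0.001, "ax": 0, "ay": 0, "az": 0},
    {"hand": 0, "x": 0, "y": 0, "z": 0.001, "ax": 0, "ay": 0, "az": 0},
  ],
)

```text
t: 10.07
tool_pos: [0.5087, 0.2, 0.3363]
orientation: [-3.137, 0.143, -0.002]
force: [-2.2, -1.1, 6.6]
opening: 0.0162
gripper_force: 44.9
```

```bash
python3 -c "
from h import *
st()
im,d=read_camera('side');st()"
```

```text
t 10.07 grasp [508.9 200.2 169.3] yaw -95.22 z [ 0.0011  0.0013 -1.    ] F [-2.18 -1.13  6.61] T [-0.167  0.744 -0.044] open 16.2 q6 [0.28 1.94]
t 10.12 grasp [508.8 200.2 169.2] yaw -95.23 z [ 0.001   0.0013 -1.    ] F [-2.36 -1.34  5.71] T [-0.219  0.728 -0.018] open 16.1 q6 [0.28 1.94]
```

Emit:
carry_out(
  targets=[
    {"hand": 0, "x": 0, "y": 0, "z": -0.0018, "ax": 0, "ay": 0, "az": 0},
    {"hand": 0, "x": 0, "y": 0, "z": -0.0018, "ax": 0, "ay": 0, "az": 0},
  ],
)

```text
t: 10.38
tool_pos: [0.5085, 0.1999, 0.3369]
orientation: [-3.137, 0.143, 0.0]
force: [0.3, -0.4, -2.1]
opening: 0.0159
gripper_force: 44.9
```

Emit:
carry_out(
  targets=[
    {"hand": 0, "x": 0.002, "y": 0, "z": 0, "ax": 0, "ay": 0, "az": 0},
    {"hand": 0, "x": 0.003, "y": 0, "z": 0, "ax": 0, "ay": 0, "az": 0},
    {"hand": 0, "x": 0.003, "y": 0, "z": 0, "ax": 0, "ay": 0, "az": 0},
  ],
)

```text
t: 10.75
tool_pos: [0.5116, 0.1996, 0.3368]
orientation: [-3.137, 0.143, 0.0]
force: [0.4, 0.2, -1.4]
opening: 0.0157
gripper_force: 44.9
```

Emit:
carry_out(
  targets=[
    {"hand": 0, "x": 0.002, "y": 0, "z": 0, "ax": 0, "ay": 0, "az": 0},
    {"hand": 0, "x": 0.003, "y": 0, "z": 0, "ax": 0, "ay": 0, "az": 0},
    {"hand": 0, "x": 0.003, "y": 0, "z": 0, "ax": 0, "ay": 0, "az": 0},
  ],
)

```text
t: 11.12
tool_pos: [0.5146, 0.1994, 0.337]
orientation: [-3.137, 0.143, -0.0]
force: [-0.2, -0.0, -1.2]
opening: 0.0157
gripper_force: 44.9
```

Emit:
carry_out(
  targets=[
    {"hand": 0, "x": 0.001, "y": 0, "z": 0, "ax": 0, "ay": 0, "az": 0},
    {"hand": 0, "x": 0.002, "y": 0, "z": 0, "ax": 0, "ay": 0, "az": 0},
    {"hand": 0, "x": 0.002, "y": 0, "z": 0, "ax": 0, "ay": 0, "az": 0},
  ],
)

```text
t: 11.5
tool_pos: [0.5166, 0.1992, 0.337]
orientation: [-3.137, 0.143, -0.0]
force: [-0.1, 0.0, -1.7]
opening: 0.0158
gripper_force: 44.9
```

Emit:
carry_out(
  targets=[
    {"hand": 0, "x": 0.002, "y": 0, "z": 0, "ax": 0, "ay": 0, "az": 0},
    {"hand": 0, "x": 0.003, "y": 0, "z": 0, "ax": 0, "ay": 0, "az": 0},
    {"hand": 0, "x": 0.003, "y": 0, "z": 0, "ax": 0, "ay": 0, "az": 0},
  ],
)

```text
t: 11.88
tool_pos: [0.5196, 0.1989, 0.337]
orientation: [-3.137, 0.143, -0.0]
force: [0.8, -0.5, -1.5]
opening: 0.0158
gripper_force: 44.9
```

Emit:
carry_out(
  targets=[
    {"hand": 0, "x": 0.001, "y": 0, "z": 0, "ax": 0, "ay": 0, "az": 0},
    {"hand": 0, "x": 0.001, "y": 0, "z": 0, "ax": 0, "ay": 0, "az": 0},
  ],
)

```text
t: 12.12
tool_pos: [0.5205, 0.1988, 0.337]
orientation: [-3.137, 0.143, -0.0]
force: [-0.2, -0.7, -1.5]
opening: 0.0161
gripper_force: 44.9
```

Emit:
carry_out(
  targets=[
    {"hand": 0, "x": 0, "y": 0, "z": -0.0015, "ax": 0, "ay": 0, "az": 0},
    {"hand": 0, "x": 0, "y": 0, "z": -0.003, "ax": 0, "ay": 0, "az": 0},
    {"hand": 0, "x": 0, "y": 0, "z": -0.003, "ax": 0, "ay": 0, "az": 0},
  ],
)

```text
t: 12.5
tool_pos: [0.5205, 0.1989, 0.3403]
orientation: [-3.137, 0.143, -0.001]
force: [-0.2, 0.3, -2.2]
opening: 0.0156
gripper_force: 44.9
```

Emit:
carry_out(
  targets=[
    {"hand": 0, "x": 0, "y": 0, "z": -0.0015, "ax": 0, "ay": 0, "az": 0},
    {"hand": 0, "x": 0, "y": 0, "z": -0.0015, "ax": 0, "ay": 0, "az": 0},
  ],
)

```text
t: 12.75
tool_pos: [0.5206, 0.1988, 0.3418]
orientation: [-3.137, 0.143, -0.001]
force: [0.9, 0.6, -1.0]
opening: 0.0157
gripper_force: 44.9
```

Emit:
carry_out(
  targets=[
    {"hand": 0, "x": 0, "y": 0, "z": -0.0015, "ax": 0, "ay": 0, "az": 0},
    {"hand": 0, "x": 0, "y": 0, "z": -0.0015, "ax": 0, "ay": 0, "az": 0},
  ],
)

```text
t: 13.0
tool_pos: [0.5205, 0.1988, 0.343]
orientation: [-3.137, 0.143, -0.0]
force: [1.4, -0.0, -2.3]
opening: 0.0155
gripper_force: 44.9
```

Emit:
carry_out(
  targets=[
    {"hand": 0, "x": 0, "y": 0, "z": -0.001, "ax": 0, "ay": 0, "az": 0},
    {"hand": 0, "x": 0, "y": 0, "z": -0.001, "ax": 0, "ay": 0, "az": 0},
  ],
)

```text
t: 13.25
tool_pos: [0.5203, 0.1988, 0.3435]
orientation: [-3.138, 0.143, 0.001]
force: [2.5, 0.6, -7.9]
opening: 0.0158
gripper_force: 44.9
```

Engaged: the bar is in the hook and the draw force is showing. I'll draw slowly.

Emit:
carry_out(
  targets=[
    {"hand": 0, "x": 0, "y": 0, "z": -0.0005, "ax": 0, "ay": 0, "az": 0},
    {"hand": 0, "x": 0, "y": 0, "z": -0.001, "ax": 0, "ay": 0, "az": 0},
    {"hand": 0, "x": 0, "y": 0, "z": -0.001, "ax": 0, "ay": 0, "az": 0},
  ],
)

```text
t: 13.62
tool_pos: [0.5201, 0.1988, 0.3443]
orientation: [-3.138, 0.143, 0.003]
force: [0.8, 0.7, -11.2]
opening: 0.0161
gripper_force: 44.9
```

Emit:
carry_out(
  targets=[
    {"hand": 0, "x": 0, "y": 0, "z": -0.0005, "ax": 0, "ay": 0, "az": 0},
    {"hand": 0, "x": 0, "y": 0, "z": -0.001, "ax": 0, "ay": 0, "az": 0},
  ],
)

```text
t: 13.88
tool_pos: [0.5202, 0.1988, 0.3455]
orientation: [-3.138, 0.143, 0.002]
force: [0.3, 0.4, -10.0]
opening: 0.0159
gripper_force: 44.9
```

Emit:
carry_out(
  targets=[
    {"hand": 0, "x": 0, "y": 0, "z": -0.001, "ax": 0, "ay": 0, "az": 0},
    {"hand": 0, "x": 0, "y": 0, "z": -0.002, "ax": 0, "ay": 0, "az": 0},
    {"hand": 0, "x": 0, "y": 0, "z": -0.003, "ax": 0, "ay": 0, "az": 0},
    {"hand": 0, "x": 0, "y": 0, "z": -0.004, "ax": 0, "ay": 0, "az": 0},
    {"hand": 0, "x": 0, "y": 0, "z": -0.005, "ax": 0, "ay": 0, "az": 0},
    {"hand": 0, "x": 0, "y": 0, "z": -0.006, "ax": 0, "ay": 0, "az": 0},
  ],
)

```text
t: 14.62
tool_pos: [0.5205, 0.1988, 0.3521]
orientation: [-3.137, 0.143, -0.0]
force: [0.1, -0.1, -10.9]
opening: 0.0163
gripper_force: 44.9
```

```bash
python3 -c "
from h import *
st()"
```

```text
t 14.62 grasp [520.5 199.  185.1] yaw -95.23 z [ 1.e-04  1.e-03 -1.e+00] F [  0.12  -0.13 -10.9 ] T [ 0.08   0.238 -0.039] open 16.3 q6 [0.27 1.93]
```

Emit:
carry_out(
  targets=[
    {"hand": 0, "x": 0, "y": 0, "z": -0.0015, "ax": 0, "ay": 0, "az": 0},
    {"hand": 0, "x": 0, "y": 0, "z": -0.003, "ax": 0, "ay": 0, "az": 0},
    {"hand": 0, "x": 0, "y": 0, "z": -0.0045, "ax": 0, "ay": 0, "az": 0},
    {"hand": 0, "x": 0, "y": 0, "z": -0.006, "ax": 0, "ay": 0, "az": 0},
    {"hand": 0, "x": 0, "y": 0, "z": -0.0075, "ax": 0, "ay": 0, "az": 0},
    {"hand": 0, "x": 0, "y": 0, "z": -0.009, "ax": 0, "ay": 0, "az": 0},
    {"hand": 0, "x": 0, "y": 0, "z": -0.0105, "ax": 0, "ay": 0, "az": 0},
    {"hand": 0, "x": 0, "y": 0, "z": -0.012, "ax": 0, "ay": 0, "az": 0},
  ],
)

```text
t: 15.62
tool_pos: [0.5204, 0.1988, 0.364]
orientation: [-3.137, 0.143, 0.0]
force: [-0.6, -0.2, -10.5]
opening: 0.0158
gripper_force: 44.9
```

Emit:
carry_out(
  targets=[
    {"hand": 0, "x": 0, "y": 0, "z": -0.0015, "ax": 0, "ay": 0, "az": 0},
    {"hand": 0, "x": 0, "y": 0, "z": -0.003, "ax": 0, "ay": 0, "az": 0},
    {"hand": 0, "x": 0, "y": 0, "z": -0.0045, "ax": 0, "ay": 0, "az": 0},
    {"hand": 0, "x": 0, "y": 0, "z": -0.006, "ax": 0, "ay": 0, "az": 0},
    {"hand": 0, "x": 0, "y": 0, "z": -0.0075, "ax": 0, "ay": 0, "az": 0},
    {"hand": 0, "x": 0, "y": 0, "z": -0.009, "ax": 0, "ay": 0, "az": 0},
    {"hand": 0, "x": 0, "y": 0, "z": -0.0105, "ax": 0, "ay": 0, "az": 0},
    {"hand": 0, "x": 0, "y": 0, "z": -0.012, "ax": 0, "ay": 0, "az": 0},
  ],
)

```text
t: 16.62
tool_pos: [0.5205, 0.1988, 0.3761]
orientation: [-3.137, 0.143, -0.0]
force: [-0.5, 0.3, -11.9]
opening: 0.0158
gripper_force: 44.9
```

Emit:
carry_out(
  targets=[
    {"hand": 0, "x": 0, "y": 0, "z": -0.0015, "ax": 0, "ay": 0, "az": 0},
    {"hand": 0, "x": 0, "y": 0, "z": -0.003, "ax": 0, "ay": 0, "az": 0},
    {"hand": 0, "x": 0, "y": 0, "z": -0.0045, "ax": 0, "ay": 0, "az": 0},
    {"hand": 0, "x": 0, "y": 0, "z": -0.006, "ax": 0, "ay": 0, "az": 0},
  ],
)

```text
t: 17.12
tool_pos: [0.5205, 0.1988, 0.3823]
orientation: [-3.137, 0.143, -0.001]
force: [0.5, 0.7, -7.4]
opening: 0.016
gripper_force: 44.9
```

```bash
python3 - <<'E'
from h import *
st(); im,d=read_camera("side"); np.savez("pics/s3.npz",im=im,d=d)
x0,y0=195,215; cv2.imwrite("pics/s3.png",cv2.resize(im[y0:y0+110,x0:x0+120],(648,594),interpolation=cv2.INTER_CUBIC))
E
```

```text
t 17.12 grasp [520.6 199.  215.3] yaw -95.22 z [ 4.0e-04  1.1e-03 -1.0e+00] F [ 0.47  0.74 -7.37] T [0.07  0.262 0.019] open 16.0 q6 [0.27 1.93]
```

View pics/s3.png

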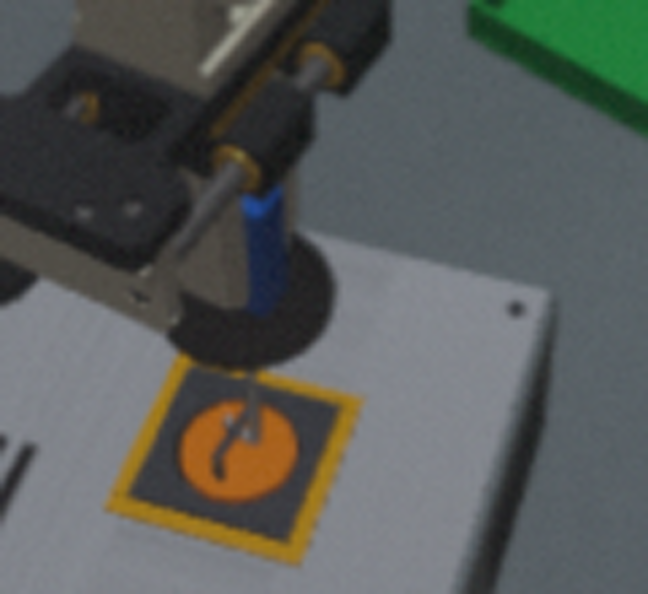

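The picture shows the orange cap at mouth level (crop 240,450) with the hook through the bail. The cartridge is coming out, so I'll keep lifting.

Emit:
carry_out(
  targets=[
    {"hand": 0, "x": 0, "y": 0, "z": -0.002, "ax": 0, "ay": 0, "az": 0},
    {"hand": 0, "x": 0, "y": 0, "z": -0.004, "ax": 0, "ay": 0, "az": 0},
    {"hand": 0, "x": 0, "y": 0, "z": -0.006, "ax": 0, "ay": 0, "az": 0},
    {"hand": 0, "x": 0, "y": 0, "z": -0.008, "ax": 0, "ay": 0, "az": 0},
    {"hand": 0, "x": 0, "y": 0, "z": -0.01, "ax": 0, "ay": 0, "az": 0},
    {"hand": 0, "x": 0, "y": 0, "z": -0.012, "ax": 0, "ay": 0, "az": 0},
    {"hand": 0, "x": 0, "y": 0, "z": -0.014, "ax": 0, "ay": 0, "az": 0},
    {"hand": 0, "x": 0, "y": 0, "z": -0.016, "ax": 0, "ay": 0, "az": 0},
  ],
)

```text
t: 18.18
tool_pos: [0.5205, 0.1988, 0.3981]
orientation: [-3.137, 0.143, 0.0]
force: [0.4, -0.6, -2.9]
opening: 0.0157
gripper_force: 44.9
```

Emit:
carry_out(
  targets=[
    {"hand": 0, "x": 0, "y": 0, "z": -0.003, "ax": 0, "ay": 0, "az": 0},
    {"hand": 0, "x": 0, "y": 0, "z": -0.006, "ax": 0, "ay": 0, "az": 0},
    {"hand": 0, "x": 0, "y": 0, "z": -0.01, "ax": 0, "ay": 0, "az": 0},
    {"hand": 0, "x": 0, "y": 0, "z": -0.014, "ax": 0, "ay": 0, "az": 0},
    {"hand": 0, "x": 0, "y": 0, "z": -0.018, "ax": 0, "ay": 0, "az": 0},
    {"hand": 0, "x": 0, "y": 0, "z": -0.022, "ax": 0, "ay": 0, "az": 0},
    {"hand": 0, "x": 0, "y": 0, "z": -0.026, "ax": 0, "ay": 0, "az": 0},
    {"hand": 0, "x": 0, "y": 0, "z": -0.03, "ax": 0, "ay": 0, "az": 0},
  ],
)

```text
t: 19.18
tool_pos: [0.5205, 0.1987, 0.4282]
orientation: [-3.137, 0.143, 0.0]
force: [0.4, -0.0, -2.2]
opening: 0.0159
gripper_force: 44.9
```

Emit:
carry_out(
  targets=[
    {"hand": 0, "x": 0, "y": 0, "z": -0.005, "ax": 0, "ay": 0, "az": 0},
    {"hand": 0, "x": 0, "y": 0, "z": -0.01, "ax": 0, "ay": 0, "az": 0},
    {"hand": 0, "x": 0, "y": 0, "z": -0.015, "ax": 0, "ay": 0, "az": 0},
    {"hand": 0, "x": 0, "y": 0, "z": -0.02, "ax": 0, "ay": 0, "az": 0},
    {"hand": 0, "x": 0, "y": 0, "z": -0.025, "ax": 0, "ay": 0, "az": 0},
    {"hand": 0, "x": 0, "y": 0, "z": -0.028, "ax": 0, "ay": 0, "az": 0},
    {"hand": 0, "x": 0, "y": 0, "z": -0.028, "ax": 0, "ay": 0, "az": 0},
  ],
)

```text
t: 20.05
tool_pos: [0.5205, 0.1987, 0.4563]
orientation: [-3.137, 0.143, -0.001]
force: [0.2, -0.4, -3.7]
opening: 0.0154
gripper_force: 44.9
```

```bash
python3 -c "
from h import *
st(); s=read_state(); plan([.482,-.1495,s['tool_pos'][2]-.167],-95.2); plan([.482,-.1495,s['tool_pos'][2]-.167],-106.5)"
```

```text
t 20.05 grasp [520.6 198.9 289.3] yaw -95.22 z [ 6.0e-04  1.1e-03 -1.0e+00] F [ 0.15 -0.42 -3.73] T [-0.046  0.162 -0.036] open 15.4 q6 [0.27 1.93]
t 20.05 shift mm [ -6.7 350.3  -0.4] turn [-0.001 -0.    -0.   ]
t 20.05 shift mm [ -6.7 350.3  -0.4] turn [-0.001 -0.     0.197]
```

Emit:
carry_out(
  targets=[
    {"hand": 0, "x": 0, "y": 0.004, "z": 0, "ax": 0, "ay": 0, "az": 0},
    {"hand": 0, "x": 0, "y": 0.012, "z": 0, "ax": 0, "ay": 0, "az": 0},
    {"hand": 0, "x": 0, "y": 0.024, "z": 0, "ax": 0, "ay": 0, "az": 0},
    {"hand": 0, "x": -0.001, "y": 0.04, "z": 0, "ax": 0, "ay": 0, "az": 0},
    {"hand": 0, "x": -0.002, "y": 0.06, "z": 0, "ax": 0, "ay": 0, "az": 0},
    {"hand": 0, "x": -0.002, "y": 0.083, "z": 0, "ax": 0, "ay": 0, "az": 0},
    {"hand": 0, "x": -0.002, "y": 0.107, "z": 0, "ax": 0, "ay": 0, "az": 0},
    {"hand": 0, "x": -0.002, "y": 0.131, "z": 0, "ax": 0, "ay": 0, "az": 0},
  ],
)

```text
t: 21.05
tool_pos: [0.5061, 0.0666, 0.456]
orientation: [-3.137, 0.144, -0.001]
force: [0.1, 0.2, -2.7]
opening: 0.0157
gripper_force: 44.9
```

Emit:
carry_out(
  targets=[
    {"hand": 0, "x": 0, "y": 0.024, "z": 0, "ax": 0, "ay": 0, "az": 0},
    {"hand": 0, "x": -0.001, "y": 0.048, "z": 0, "ax": 0, "ay": 0, "az": 0},
    {"hand": 0, "x": -0.002, "y": 0.072, "z": 0, "ax": 0, "ay": 0, "az": 0},
    {"hand": 0, "x": -0.003, "y": 0.096, "z": 0, "ax": 0, "ay": 0, "az": 0},
    {"hand": 0, "x": -0.004, "y": 0.12, "z": 0, "ax": 0, "ay": 0, "az": 0},
    {"hand": 0, "x": -0.004, "y": 0.142, "z": 0, "ax": 0, "ay": 0, "az": 0},
    {"hand": 0, "x": -0.005, "y": 0.162, "z": 0, "ax": 0, "ay": 0, "az": 0},
    {"hand": 0, "x": -0.005, "y": 0.18, "z": 0, "ax": 0, "ay": 0, "az": 0},
  ],
)

```text
t: 22.05
tool_pos: [0.4845, -0.1119, 0.4558]
orientation: [-3.137, 0.145, -0.0]
force: [0.1, 0.2, -2.2]
opening: 0.0158
gripper_force: 44.9
```

Emit:
carry_out(
  targets=[
    {"hand": 0, "x": 0, "y": 0.015, "z": 0, "ax": 0, "ay": 0, "az": 0},
    {"hand": 0, "x": 0, "y": 0.026, "z": 0, "ax": 0, "ay": 0, "az": 0},
    {"hand": 0, "x": 0, "y": 0.034, "z": 0, "ax": 0, "ay": 0, "az": 0},
    {"hand": 0, "x": 0, "y": 0.038, "z": 0, "ax": 0, "ay": 0, "az": 0},
    {"hand": 0, "x": 0, "y": 0.039, "z": 0, "ax": 0, "ay": 0, "az": 0},
    {"hand": 0, "x": 0, "y": 0.039, "z": 0, "ax": 0, "ay": 0, "az": 0},
  ],
)

```text
t: 22.8
tool_pos: [0.4817, -0.1489, 0.4556]
orientation: [-3.137, 0.143, -0.0]
force: [-0.1, -0.4, -2.8]
opening: 0.0157
gripper_force: 44.9
```

```bash
python3 - <<'E'
from h import *
st(); plan([.4825,-.1495,.22],-95.2)
im,d=read_camera("side"); np.savez("pics/s4.npz",im=im,d=d)
x0,y0=250,130; cv2.imwrite("pics/s4.png",cv2.resize(im[y0:y0+120,x0:x0+130],(645,596),interpolation=cv2.INTER_CUBIC))
E
```

```text
t 22.8 grasp [ 481.7 -148.7  288.6] yaw -95.2 z [ 1.0e-04  1.1e-03 -1.0e+00] F [-0.09 -0.41 -2.75] T [-0.089  0.161 -0.011] open 15.7 q6 [-0.4   1.26]
t 22.8 shift mm [ 0.9  0.6 68.6] turn [-0.001  0.    -0.   ]
```

View pics/s4.png

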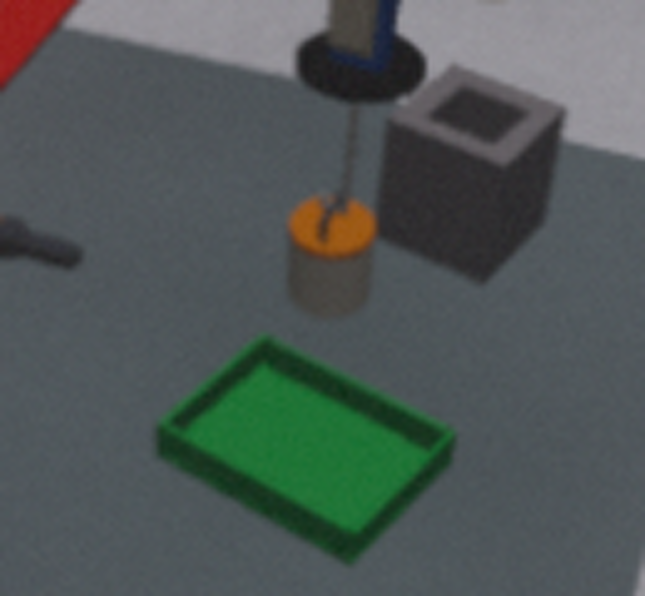

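The cartridge hangs upright on the hook (crop 332,255) above the tray. Next is to lower it.

Emit:
carry_out(
  targets=[
    {"hand": 0, "x": 0, "y": 0, "z": 0.005, "ax": 0, "ay": 0, "az": 0},
    {"hand": 0, "x": 0.001, "y": 0, "z": 0.015, "ax": 0, "ay": 0, "az": 0},
    {"hand": 0, "x": 0.001, "y": 0, "z": 0.03, "ax": 0, "ay": 0, "az": 0},
    {"hand": 0, "x": 0.001, "y": 0, "z": 0.046, "ax": 0, "ay": 0, "az": 0},
    {"hand": 0, "x": 0.001, "y": 0, "z": 0.062, "ax": 0, "ay": 0, "az": 0},
    {"hand": 0, "x": 0.001, "y": 0, "z": 0.078, "ax": 0, "ay": 0, "az": 0},
    {"hand": 0, "x": 0.001, "y": 0, "z": 0.09, "ax": 0, "ay": 0, "az": 0},
    {"hand": 0, "x": 0.001, "y": 0, "z": 0.098, "ax": 0, "ay": 0, "az": 0},
  ],
)

```text
t: 23.85
tool_pos: [0.4825, -0.1491, 0.3567]
orientation: [-3.137, 0.143, 0.001]
force: [0.2, -0.2, -2.7]
opening: 0.0164
gripper_force: 44.9
```

Emit:
carry_out(
  targets=[
    {"hand": 0, "x": 0, "y": 0, "z": 0.004, "ax": 0, "ay": 0, "az": 0},
    {"hand": 0, "x": 0, "y": 0, "z": 0.007, "ax": 0, "ay": 0, "az": 0},
    {"hand": 0, "x": 0, "y": 0, "z": 0.01, "ax": 0, "ay": 0, "az": 0},
    {"hand": 0, "x": 0, "y": 0, "z": 0.012, "ax": 0, "ay": 0, "az": 0},
    {"hand": 0, "x": 0, "y": 0, "z": 0.012, "ax": 0, "ay": 0, "az": 0},
  ],
)

```text
t: 24.48
tool_pos: [0.4826, -0.1492, 0.3456]
orientation: [-3.137, 0.143, 0.0]
force: [-0.8, 0.9, -3.3]
opening: 0.0158
gripper_force: 44.9
```

Emit:
carry_out(
  targets=[
    {"hand": 0, "x": 0, "y": 0, "z": 0.0015, "ax": 0, "ay": 0, "az": 0},
    {"hand": 0, "x": 0, "y": 0, "z": 0.003, "ax": 0, "ay": 0, "az": 0},
    {"hand": 0, "x": 0, "y": 0, "z": 0.0045, "ax": 0, "ay": 0, "az": 0},
    {"hand": 0, "x": 0, "y": 0, "z": 0.006, "ax": 0, "ay": 0, "az": 0},
    {"hand": 0, "x": 0, "y": 0, "z": 0.006, "ax": 0, "ay": 0, "az": 0},
  ],
)

```text
t: 25.1
tool_pos: [0.4826, -0.1492, 0.3396]
orientation: [-3.137, 0.143, 0.0]
force: [-0.2, -0.0, -2.6]
opening: 0.0159
gripper_force: 44.9
```

Emit:
carry_out(
  targets=[
    {"hand": 0, "x": 0, "y": 0, "z": 0.001, "ax": 0, "ay": 0, "az": 0},
    {"hand": 0, "x": 0, "y": 0, "z": 0.002, "ax": 0, "ay": 0, "az": 0},
    {"hand": 0, "x": 0, "y": 0, "z": 0.003, "ax": 0, "ay": 0, "az": 0},
    {"hand": 0, "x": 0, "y": 0, "z": 0.003, "ax": 0, "ay": 0, "az": 0},
  ],
)

```text
t: 25.6
tool_pos: [0.4826, -0.1491, 0.3366]
orientation: [-3.137, 0.143, 0.0]
force: [0.0, 0.3, -0.3]
opening: 0.0157
gripper_force: 44.9
```

Emit:
carry_out(
  targets=[
    {"hand": 0, "x": 0, "y": 0, "z": 0.001, "ax": 0, "ay": 0, "az": 0},
    {"hand": 0, "x": 0, "y": 0, "z": 0.0015, "ax": 0, "ay": 0, "az": 0},
    {"hand": 0, "x": 0, "y": 0, "z": 0.0015, "ax": 0, "ay": 0, "az": 0},
  ],
)

```text
t: 25.98
tool_pos: [0.4826, -0.1491, 0.3351]
orientation: [-3.137, 0.143, 0.0]
force: [-0.3, -1.3, -1.3]
opening: 0.0158
gripper_force: 44.9
```

Emit:
carry_out(
  targets=[
    {"hand": 0, "x": 0, "y": 0, "z": 0.001, "ax": 0, "ay": 0, "az": 0},
    {"hand": 0, "x": 0, "y": 0, "z": 0.001, "ax": 0, "ay": 0, "az": 0},
  ],
)

```text
t: 26.22
tool_pos: [0.4826, -0.1491, 0.334]
orientation: [-3.137, 0.143, 0.0]
force: [0.2, 0.0, -2.0]
opening: 0.0158
gripper_force: 44.9
```

Emit:
carry_out(
  targets=[
    {"hand": 0, "x": 0, "y": 0, "z": 0.0008, "ax": 0, "ay": 0, "az": 0},
    {"hand": 0, "x": 0, "y": 0, "z": 0.0008, "ax": 0, "ay": 0, "az": 0},
  ],
)

```text
t: 26.48
tool_pos: [0.4826, -0.1492, 0.3333]
orientation: [-3.137, 0.143, 0.0]
force: [0.4, 0.0, -1.3]
opening: 0.0161
gripper_force: 44.9
```

Emit:
carry_out(
  targets=[
    {"hand": 0, "x": -0.0015, "y": 0, "z": 0.0002, "ax": 0, "ay": 0, "az": 0},
    {"hand": 0, "x": -0.003, "y": 0, "z": 0.0002, "ax": 0, "ay": 0, "az": 0},
    {"hand": 0, "x": -0.0045, "y": 0, "z": 0.0002, "ax": 0, "ay": 0, "az": 0},
  ],
)

```text
t: 26.85
tool_pos: [0.478, -0.1488, 0.3332]
orientation: [-3.137, 0.143, -0.0]
force: [-0.6, 0.6, -1.5]
opening: 0.0157
gripper_force: 44.9
```

Emit:
carry_out(
  targets=[
    {"hand": 0, "x": -0.002, "y": 0, "z": 0, "ax": 0, "ay": 0, "az": 0},
    {"hand": 0, "x": -0.004, "y": 0, "z": 0, "ax": 0, "ay": 0, "az": 0},
  ],
)

```text
t: 27.1
tool_pos: [0.474, -0.1484, 0.3331]
orientation: [-3.137, 0.143, -0.0]
force: [-0.2, -0.9, -1.4]
opening: 0.0155
gripper_force: 44.9
```

No drag. I'll continue back to about 17 mm in total, then rise.

Emit:
carry_out(
  targets=[
    {"hand": 0, "x": -0.002, "y": 0, "z": 0, "ax": 0, "ay": 0, "az": 0},
    {"hand": 0, "x": -0.004, "y": 0, "z": 0, "ax": 0, "ay": 0, "az": 0},
    {"hand": 0, "x": -0.006, "y": 0, "z": 0, "ax": 0, "ay": 0, "az": 0},
    {"hand": 0, "x": -0.008, "y": 0, "z": 0, "ax": 0, "ay": 0, "az": 0},
    {"hand": 0, "x": -0.0085, "y": 0, "z": 0, "ax": 0, "ay": 0, "az": 0},
  ],
)

```text
t: 27.72
tool_pos: [0.4656, -0.1476, 0.3331]
orientation: [-3.137, 0.143, -0.0]
force: [-0.1, 0.7, -2.0]
opening: 0.016
gripper_force: 44.9
```

Emit:
carry_out(
  targets=[
    {"hand": 0, "x": 0, "y": 0, "z": -0.002, "ax": 0, "ay": 0, "az": 0},
    {"hand": 0, "x": 0, "y": 0, "z": -0.004, "ax": 0, "ay": 0, "az": 0},
    {"hand": 0, "x": 0, "y": 0, "z": -0.007, "ax": 0, "ay": 0, "az": 0},
    {"hand": 0, "x": 0, "y": 0, "z": -0.01, "ax": 0, "ay": 0, "az": 0},
  ],
)

```text
t: 28.22
tool_pos: [0.4657, -0.1476, 0.3434]
orientation: [-3.137, 0.143, -0.0]
force: [-0.5, 0.1, -2.2]
opening: 0.0156
gripper_force: 44.9
```

```bash
python3 - <<'E'
from h import *
st(); 
im,d=read_camera("side")
x0,y0=260,150; cv2.imwrite("pics/s5.png",cv2.resize(im[y0:y0+100,x0:x0+110],(660,600),interpolation=cv2.INTER_CUBIC))
E
```

```text
t 28.23 grasp [ 465.8 -147.5  176.4] yaw -95.22 z [ 2.e-04  9.e-04 -1.e+00] F [-0.46  0.09 -2.2 ] T [-0.027  0.138 -0.073] open 15.6 q6 [-0.41  1.25]
```

View pics/s5.png

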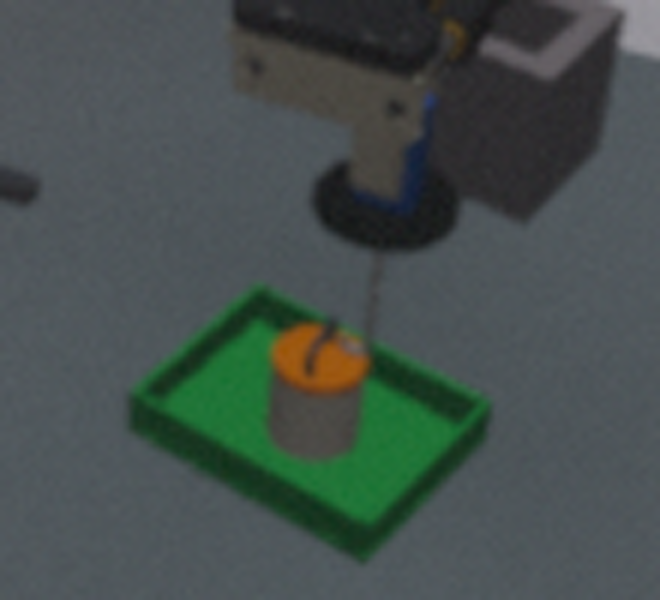

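The cartridge stands upright in the tray (crop 318,390) and the hook is clear of the bail. I'll lift and return to the stand.

Emit:
carry_out(
  targets=[
    {"hand": 0, "x": 0, "y": 0, "z": -0.01, "ax": 0, "ay": 0, "az": 0},
    {"hand": 0, "x": 0, "y": 0, "z": -0.03, "ax": 0, "ay": 0, "az": 0},
    {"hand": 0, "x": 0, "y": 0, "z": -0.055, "ax": 0, "ay": 0, "az": 0},
    {"hand": 0, "x": 0, "y": 0, "z": -0.08, "ax": 0, "ay": 0, "az": 0},
    {"hand": 0, "x": 0, "y": 0, "z": -0.085, "ax": 0, "ay": 0, "az": 0},
  ],
)

```text
t: 28.9
tool_pos: [0.4661, -0.1479, 0.4307]
orientation: [3.138, -0.143, 0.006]
force: [0.4, -1.0, -0.9]
opening: 0.0156
gripper_force: 44.9
```

```bash
python3 -c "
from h import *
st(); plan([.4645,-.3885,.26],-92)"
```

```text
t 28.9 grasp [ 466.7 -148.   263.7] yaw -95.23 z [ 3.8e-03 -7.0e-04 -1.0e+00] F [ 0.35 -1.   -0.89] T [-0.009  0.141  0.018] open 15.6 q6 [-0.41  1.25]
t 28.9 shift mm [ 20.3 239.8   3.9] turn [ 0.    -0.004 -0.056]
```

Emit:
carry_out(
  targets=[
    {"hand": 0, "x": 0.003, "y": 0.04, "z": 0, "ax": 0, "ay": 0, "az": -0.01},
    {"hand": 0, "x": 0.008, "y": 0.09, "z": 0.002, "ax": 0, "ay": 0, "az": -0.03},
    {"hand": 0, "x": 0.012, "y": 0.14, "z": 0.002, "ax": 0, "ay": 0, "az": -0.056},
    {"hand": 0, "x": 0.016, "y": 0.19, "z": 0.002, "ax": 0, "ay": 0, "az": -0.056},
    {"hand": 0, "x": 0.019, "y": 0.225, "z": 0.002, "ax": 0, "ay": 0, "az": -0.056},
    {"hand": 0, "x": 0.02, "y": 0.24, "z": 0.002, "ax": 0, "ay": 0, "az": -0.056},
    {"hand": 0, "x": 0.02, "y": 0.24, "z": 0.002, "ax": 0, "ay": 0, "az": -0.056},
    {"hand": 0, "x": 0.02, "y": 0.24, "z": 0.002, "ax": 0, "ay": 0, "az": -0.056},
  ],
)

```text
t: 29.9
tool_pos: [0.464, -0.3874, 0.4258]
orientation: [-3.139, 0.054, 0.0]
force: [-1.1, -0.4, -1.2]
opening: 0.0158
gripper_force: 44.9
```

```bash
python3 -c "
from h import *
st(); plan([.4645,-.3885,.130],-92)"
```

```text
t 29.9 grasp [ 464.  -387.1  258.8] yaw -91.96 z [-1.0e-04  1.7e-03 -1.0e+00] F [-1.06 -0.43 -1.2 ] T [0.005 0.18  0.046] open 15.8 q6 [-0.78  0.82]
t 29.9 shift mm [  0.5   1.3 128.8] turn [-0.002  0.     0.001]
```

Emit:
carry_out(
  targets=[
    {"hand": 0, "x": 0.0005, "y": 0.001, "z": 0.01, "ax": -0.002, "ay": 0, "az": 0},
    {"hand": 0, "x": 0.0005, "y": 0.001, "z": 0.025, "ax": -0.002, "ay": 0, "az": 0},
    {"hand": 0, "x": 0.0005, "y": 0.001, "z": 0.04, "ax": -0.002, "ay": 0, "az": 0},
    {"hand": 0, "x": 0.0005, "y": 0.001, "z": 0.05, "ax": -0.002, "ay": 0, "az": 0},
    {"hand": 0, "x": 0.0005, "y": 0.001, "z": 0.058, "ax": -0.002, "ay": 0, "az": 0},
    {"hand": 0, "x": 0.0005, "y": 0.001, "z": 0.064, "ax": -0.002, "ay": 0, "az": 0},
  ],
)

```text
t: 30.65
tool_pos: [0.4642, -0.3895, 0.3614]
orientation: [3.14, -0.055, -0.0]
force: [-0.0, 0.2, -0.5]
opening: 0.0158
gripper_force: 44.9
```

Emit:
carry_out(
  targets=[
    {"hand": 0, "x": 0, "y": 0, "z": 0.01, "ax": 0, "ay": 0, "az": 0},
    {"hand": 0, "x": 0, "y": 0, "z": 0.022, "ax": 0, "ay": 0, "az": 0},
    {"hand": 0, "x": 0, "y": 0, "z": 0.034, "ax": 0, "ay": 0, "az": 0},
    {"hand": 0, "x": 0, "y": 0, "z": 0.046, "ax": 0, "ay": 0, "az": 0},
    {"hand": 0, "x": 0, "y": 0, "z": 0.056, "ax": 0, "ay": 0, "az": 0},
    {"hand": 0, "x": 0, "y": 0, "z": 0.064, "ax": 0, "ay": 0, "az": 0},
    {"hand": 0, "x": 0, "y": 0, "z": 0.064, "ax": 0, "ay": 0, "az": 0},
  ],
)

```text
t: 31.52
tool_pos: [0.464, -0.3893, 0.297]
orientation: [3.141, -0.055, -0.002]
force: [0.2, 0.2, -1.3]
opening: 0.016
gripper_force: 44.9
```

```bash
python3 -c "
from h import *
st()"
```

```text
t 31.52 grasp [ 463.9 -389.3  130. ] yaw -92.02 z [-0.001 -0.    -1.   ] F [ 0.23  0.23 -1.26] T [-0.005  0.146 -0.019] open 16.0 q6 [-0.78  0.82]
```

Emit:
carry_out(
  targets=[
    {"hand": 0, "x": 0, "y": 0, "z": 0.002, "ax": 0, "ay": 0, "az": 0},
    {"hand": 0, "x": 0, "y": 0, "z": 0.004, "ax": 0, "ay": 0, "az": 0},
    {"hand": 0, "x": 0, "y": 0, "z": 0.0055, "ax": 0, "ay": 0, "az": 0},
    {"hand": 0, "x": 0, "y": 0, "z": 0.0055, "ax": 0, "ay": 0, "az": 0},
  ],
)

```text
t: 32.02
tool_pos: [0.4642, -0.3895, 0.2924]
orientation: [3.14, -0.055, 0.0]
force: [1.1, 0.1, -1.4]
opening: 0.0162
gripper_force: 44.9
```

Emit:
carry_out(
  targets=[
    {"hand": 0, "x": 0, "y": 0, "z": 0.001, "ax": 0, "ay": 0, "az": 0},
    {"hand": 0, "x": 0, "y": 0, "z": 0.001, "ax": 0, "ay": 0, "az": 0},
  ],
)

```text
t: 32.28
tool_pos: [0.4642, -0.3895, 0.2914]
orientation: [3.14, -0.055, -0.0]
force: [-0.4, 0.3, -1.5]
opening: 0.0159
gripper_force: 44.9
```

Emit:
carry_out(
  targets=[
    {"hand": 0, "x": 0, "y": 0, "z": 0.001, "ax": 0, "ay": 0, "az": 0},
    {"hand": 0, "x": 0, "y": 0, "z": 0.001, "ax": 0, "ay": 0, "az": 0},
  ],
)

```text
t: 32.52
tool_pos: [0.4642, -0.3895, 0.2903]
orientation: [3.14, -0.055, -0.0]
force: [0.8, 0.4, -1.6]
opening: 0.0158
gripper_force: 44.9
```

Emit:
carry_out(
  targets=[
    {"hand": 0, "x": 0, "y": 0, "z": 0.0007, "ax": 0, "ay": 0, "az": 0},
    {"hand": 0, "x": 0, "y": 0, "z": 0.0007, "ax": 0, "ay": 0, "az": 0},
  ],
)

```text
t: 32.78
tool_pos: [0.4642, -0.3896, 0.2902]
orientation: [3.14, -0.055, 0.0]
force: [-1.8, 1.4, 4.0]
opening: 0.0157
gripper_force: 44.9
```

Seated. Release and rise straight up.

Emit:
carry_out(
  targets=[
    {"hand": 25, "x": 0, "y": 0, "z": -0.0005, "ax": 0, "ay": 0, "az": 0},
    {"hand": 50, "x": 0, "y": 0, "z": -0.0005, "ax": 0, "ay": 0, "az": 0},
    {"hand": 60, "x": 0, "y": 0, "z": -0.0005, "ax": 0, "ay": 0, "az": 0},
    {"hand": 60, "x": 0, "y": 0, "z": -0.0005, "ax": 0, "ay": 0, "az": 0},
    {"hand": 60, "x": 0, "y": 0, "z": -0.0005, "ax": 0, "ay": 0, "az": 0},
    {"hand": 60, "x": 0, "y": 0, "z": -0.0005, "ax": 0, "ay": 0, "az": 0},
  ],
)

```text
t: 33.52
tool_pos: [0.4642, -0.3896, 0.2902]
orientation: [3.14, -0.055, 0.0]
force: [0.6, -1.0, -0.9]
opening: 0.0556
gripper_force: 0.0
```

Emit:
carry_out(
  targets=[
    {"hand": 60, "x": 0, "y": 0, "z": -0.01, "ax": 0, "ay": 0, "az": 0},
    {"hand": 60, "x": 0, "y": 0, "z": -0.03, "ax": 0, "ay": 0, "az": 0},
    {"hand": 60, "x": 0, "y": 0, "z": -0.07, "ax": 0, "ay": 0, "az": 0},
    {"hand": 60, "x": 0, "y": 0, "z": -0.11, "ax": 0, "ay": 0, "az": 0},
    {"hand": 60, "x": -0.03, "y": 0, "z": -0.15, "ax": 0, "ay": 0, "az": 0},
    {"hand": 60, "x": -0.08, "y": 0, "z": -0.15, "ax": 0, "ay": 0, "az": 0},
    {"hand": 60, "x": -0.08, "y": 0, "z": -0.15, "ax": 0, "ay": 0, "az": 0},
    {"hand": 60, "x": -0.08, "y": 0, "z": -0.15, "ax": 0, "ay": 0, "az": 0},
  ],
)

```text
t: 34.52
tool_pos: [0.3844, -0.3866, 0.4416]
orientation: [3.139, -0.056, 0.003]
force: [0.1, -0.9, -0.1]
opening: 0.0555
gripper_force: 0.0
```

```bash
python3 - <<'E'
from h import *
st(); 
im,d=read_camera("side")
x0,y0=180,100; cv2.imwrite("pics/s6.png",cv2.resize(im[y0:y0+150,x0:x0+200],(800,600),interpolation=cv2.INTER_CUBIC))
E
```

```text
t 34.52 grasp [ 384.7 -387.   274.6] yaw -92.05 z [ 0.0017 -0.0025 -1.    ] F [ 0.09 -0.85 -0.06] T [ 0.022  0.116 -0.026] open 55.5 q6 [-0.88  0.72]
```

View pics/s6.png

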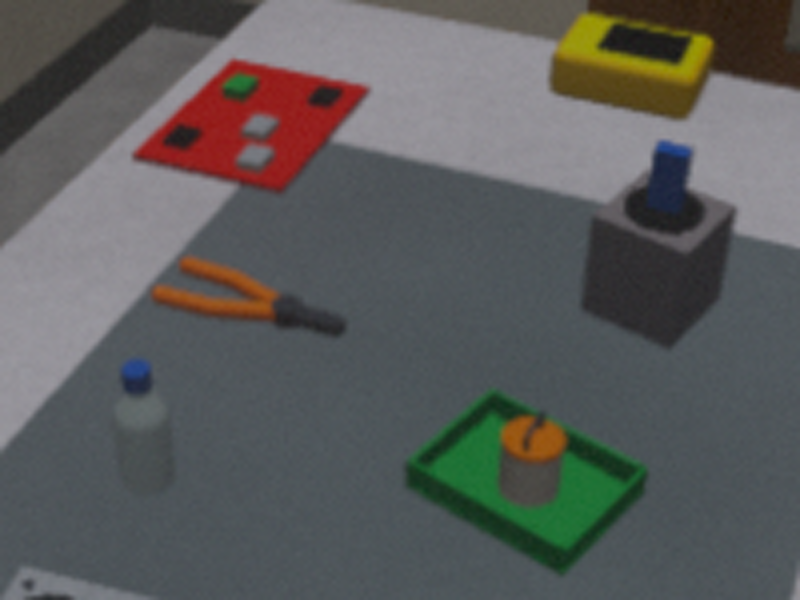

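The hook sits upright in its stand (crop 665,190), the cartridge stands upright in the tray (533,460), and the pliers and bottle are untouched. Handing in.

```bash
python3 -c "
from plant import *
print(robot.close_job())"
```

```text
the job is handed in; nothing more can be done
None
```

The job is handed in: the cartridge was drawn out with the hook and stands upright in the green tray, and the hook hangs upright back in its stand; the wrist force readings stayed at or below about 12 N, and it took about 35 s of the 72 s allowed.

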